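# Try the new roller catch on the low bench cabinet

## Task

I have just fitted a roller catch in the low, broad cabinet and want it tried. Push its door shut until the catch snaps and holds it, then pull it open again through the catch and leave it standing open by at least 35 degrees. Leave the door of the tall, narrow cabinet as it is.

Things in the scene. Friction and masses are not known exactly. Their poses are not given: they have to be found in the camera images.
- low_door (a joint): Door of the low, broad cabinet (fixed, 220 wide, 160 deep, 200 mm high, facing the robot). Rad: 0 shut, grows as it opens towards the robot, clockwise from above. Hinged at its left edge seen from the robot; 16 mm thick. Starts ajar, stays where left. A roller catch bites at 0.08 and pushes back; past 0.035 (about 5 N at the pull) it draws the door to 0 and holds it about as hard.
- low_hinge (a point): Point on that door's vertical hinge line, at the back face and left edge of the door, 178 mm above the bench, level with low_handle.
- low_handle (a point): Grip point on that door's pull, a dark wooden fin near the free edge: 20 mm thick across the door's width, 50 mm out from the face, 80 mm tall, top level with the cabinet's (200 mm). The point is mid-thickness, 28 mm out (44 mm from the door's back face), 22 mm below the top, 185 mm along the door from the hinge. Its y axis runs along the door to the hinge, x into the cabinet when shut.
- tall_handle (a point): Same point on an equal fin (top at 300 mm) on the door of the tall, narrow cabinet (fixed, 150 wide, 160 deep, 300 mm high), which stands beside the low one, to either side, and is hinged at its right edge. Its door stands ajar too and is to be left: at most 20 mm of movement here.

How it is judged:
By the outcome, as a careful person would: the job done as asked, in the order asked, and still so for the second after the job is handed in, with the robot touching nothing.
It also fails if it takes over 45 s, if anything falls off the work surface, if the arm or the gripper's body presses on something with over 40 N, if the wrist force passes 120 N, or if a joint passes its speed limit or range.

## Robot

A 6-joint arm with a two-finger parallel gripper is mounted at the origin on the work surface. World frame = base frame: x ahead of the robot, y to its left, z up, the work surface at z = 0. Lengths are in m, angles in rad, forces in N, time in s.
With the tool pointing down it reaches from about 0.3 to 1 m from the base axis. Payload 5.1 kg.
Tool frame: the origin (TCP) lies on the mounting face of the last link; the fingertips stand 190 mm ahead of it and the grasp point (between the pads) lies 171 mm ahead of it; z points along the fingers, y is the line along which they close (so a half turn about z gives the same grasp; the last joint's range is limited). The gripper opens to 95 mm and grips with 3 to 60 N. Pads are 20 mm wide; open, the fingers measure 119 mm over their backs; the gripper's body (75 mm by 180 mm) begins 59 mm behind the grasp point.
Start: joints at [1.181, 0.124, 1.65, -0, 1.367, -0.083], TCP at [0.196, 0.62, 0.405] pointing down, gripper open.
Joint ranges: [-2.61, 2.61], [-1.02, 2.33], [0.03, 2.71], [-1.35, 4.49], [0.32, 2.68], [-2.91, 2.91]. Speed limits (rad/s): [2.57, 2.57, 3.14, 3.14, 3.14, 3.14].

## Interface

Orientations are given as a unit quaternion [x, y, z, w].
In Python, from cell import r gives the robot as it stands. The module is installed in compiled form; this text tells all that it offers.
- The arm moves only by the shell command python3 -m jog 'ROWS'. ROWS is JSON, a list of rows, each a list of 7 numbers: the shift along the tool's x, y, z scaled (see below), then the turn, a rotation vector about the tool's x, y, z scaled (see below), then the opening in per cent of the stroke, from 0 (shut) to 100 (fully open). In form: [[x, y, z, rx, ry, rz, fingers], ...]. A call has 1 to 8 rows; each row is the pose to reach, as a shift and turn from the pose commanded when the call began, along the tool's axes at that moment; what a row does not reach only later rows make up. The controller multiplies each number of a shift by 1000 mm and each number of a turn by pi/4 rad. A row lasts 1/10 s, in which the tool goes at most 50 mm and 8.59 degrees, less where a joint would pass 70% of its speed; a pose out of reach is approached as far as the arm can. A call with a number of a shift or a turn outside -1 to 1 is refused whole. A call with a gripper value outside its range is refused whole. The fingers move at their own pace and stop on an object; the grip force is fixed at half the most. Time passes only in rows, so rows that repeat a pose let the fingers close. It gives the time, the measured TCP pose, the force, the opening and the grip force at its end, in the units of the state.
- r.get_obs(): the state, without advancing time (a new reading comes with each control period).
- r.read_camera(name): name is "side" or "top" or "wrist"; returns a dict with "image" (384x512x3 uint8, red, green, blue), "K" (3x3 intrinsics, pixels), "T" (4x4, takes a point from camera to world coordinates). Camera axes: x right, y down, z forward; pixel columns grow to the right and rows downward; lengths in m; the calibration is good to about 2 mm. A picture is of the moment at which its call begins. There is no depth.
- r.finish_job(): hands the job in; it is judged then, once.
The state is a dict: "clock": time; "joint_positions": joint angles; "joint_vel": joint speeds; "joint_torque": joint torques, N m; "position": TCP position; "orientation": TCP orientation; "contact_force": force on the tool from outside, world axes, zero at the start; "ft_torque": the same for the moment, N m; "gripper_width": finger opening in m; "gripper_force": force on a finger pad.
Only numpy, scipy, OpenCV 4.12 (cv2) and the standard library are available. Lean on these libraries where they do the work, as an engineer would, in place of code of your own. Each camera call takes 0.05 s, during which the arm holds its last target. There are 200 camera calls.

## Working session

There is one attempt and no reset: what is moved stays moved. The work goes in short steps, Python scripts to look and compute and a shell command to move; the robot and the scene stay as the last step left them, time stands still between calls to the robot, and variables do not carry over. Pictures are saved under pics/ and viewed, at most 10 in all, crops included, and the job is handed in when it is done.

```bash
mkdir -p pics
python3 - <<'E'
from cell import r
import cv2,numpy as np
np.set_printoptions(precision=4,suppress=True)
for n in ["side","top"]:
    c=r.read_camera(n); cv2.imwrite(f"pics/{n}0.png",c["image"][:,:,::-1]); print(n,c["K"],c["T"])
o=r.get_obs(); print(o["clock"],o["position"],o["orientation"],o["contact_force"])
E
```

```text
side [[465.6636   0.     247.5065]
 [  0.     465.6636 190.5247]
 [  0.       0.       1.    ]] [[ 0.5861 -0.6012  0.5431  0.0546]
 [-0.81   -0.4502  0.3758 -0.3948]
 [ 0.0185 -0.6602 -0.7509  0.9389]
 [ 0.      0.      0.      1.    ]]
top [[497.1163   0.     253.1883]
 [  0.     497.1163 192.658 ]
 [  0.       0.       1.    ]] [[ 0.0191 -0.9807  0.1944  0.4107]
 [-0.9996 -0.0226 -0.0156  0.0108]
 [ 0.0197 -0.194  -0.9808  1.3055]
 [ 0.      0.      0.      1.    ]]
0.1 [0.1962 0.6194 0.4036] [ 0.1528  0.9883 -0.0009 -0.0002] [-0.1567 -0.237  -1.2878]
```

View pics/side0.png

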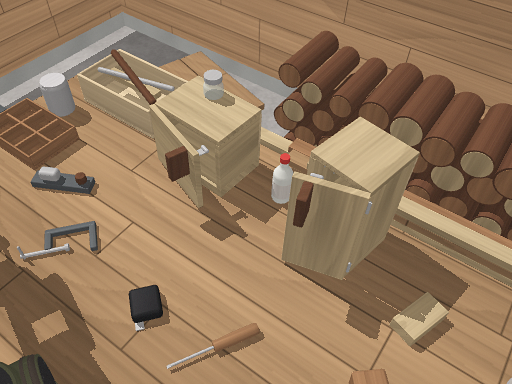

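View pics/top0.png

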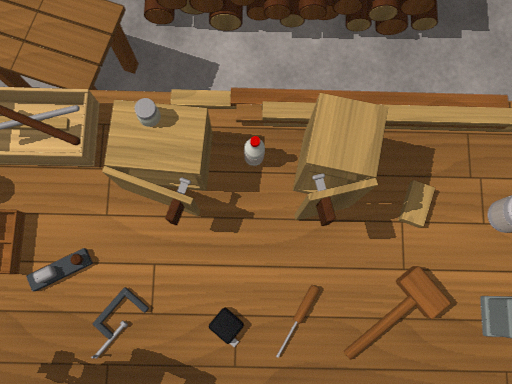

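The top view shows the low cabinet at left: hinge corner near (105,169), door's free end near (199,209), dark fin around (176,212). The tall cabinet is at right with its fin around (326,207); a bottle stands at (254,150) and a jar on the low cabinet at (147,112).

```bash
cat > h.py <<'E'
from cell import r
import cv2,numpy as np
np.set_printoptions(precision=4,suppress=True)
def ray(c,uv,z):
    d=c["T"][:3,:3]@np.linalg.inv(c["K"])@np.array([*uv,1.]); o=c["T"][:3,3]
    return o+d*(z-o[2])/d[2]
E
python3 - <<'E'
from h import *
c=r.read_camera("top"); im=c["image"]
print({k:ray(c,p,.2)[:2] for k,p in dict(hinge_front=(104,170),hinge_back=(107,167),free=(192,204),cabFL=(106,165),cabFR=(207,187),cabBL=(113,101),cabBR=(210,108)).items()})
for n,box,z in [("top",(165,195,190,226),.2),("top",(315,186,336,226),.3),("side",(160,145,195,185),.2)]:
    c=r.read_camera(n); im=c["image"].astype(int)
    x0,y0,x1,y1=box; s=im[y0:y1,x0:x1]
    m=((s.sum(2)<240)&(s[...,0]>s[...,2]+15)).astype(np.uint8)
    cn=max(cv2.findContours(m,0,2)[0],key=cv2.contourArea)+np.array([x0,y0])
    b=cv2.boxPoints(cv2.minAreaRect(cn)); print(n,cv2.contourArea(cn),b.round(1).tolist()); print(np.array([ray(c,p,z) for p in b])[:,:2])
    cv2.imwrite("pics/crop_%s%d.png"%(n,x0),cv2.resize(c["image"][y0-45:y1+25,max(0,x0-80):x1+50,::-1].copy(),None,fx=4,fy=4,interpolation=0))
E
```

```text
{'hinge_front': array([0.6745, 0.3334]), 'hinge_back': array([0.6816, 0.3272]), 'free': array([0.6005, 0.1304]), 'cabFL': array([0.6863, 0.3298]), 'cabFR': array([0.6404, 0.0982]), 'cabBL': array([0.8407, 0.3253]), 'cabBR': array([0.8295, 0.0982])}
top 410.0 [[165.0, 196.0], [189.0, 196.0], [189.0, 225.0], [165.0, 225.0]]
[[0.6175 0.192 ]
 [0.6187 0.138 ]
 [0.5528 0.1351]
 [0.5517 0.1885]]
top 508.5 [[315.0, 195.0], [335.0, 195.0], [335.0, 225.0], [315.0, 225.0]]
[[ 0.6079 -0.133 ]
 [ 0.6089 -0.1744]
 [ 0.5464 -0.1736]
 [ 0.5456 -0.1327]]
side 489.0 [[164.60000610351562, 152.6999969482422], [187.0, 149.6999969482422], [190.8000030517578, 178.5], [168.39999389648438, 181.5]]
[[0.5688 0.1923]
 [0.6066 0.1583]
 [0.5437 0.0932]
 [0.5084 0.1258]]
```

View pics/crop_top165.png

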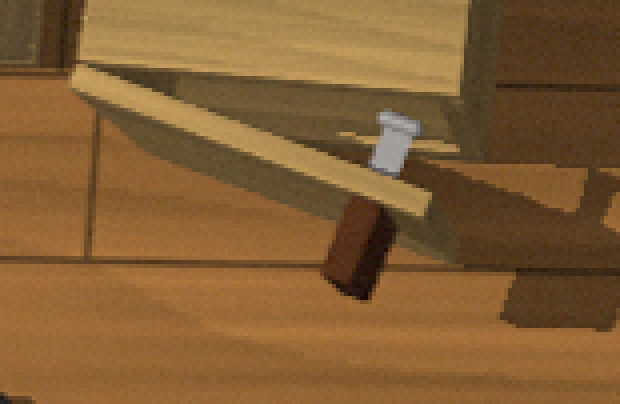

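The crop shows the door's top face from back-left (104,166) to back-right (193,198), its front edge ending at (191,204), the cabinet front's top edge from (105,166) to (200,174), and the fin's top face at (172.5,199), (180,200.5), (174.5,219.5), (165.5,218).

Run:
```python
from h import *
c=r.read_camera("top")
R=lambda u,v:ray(c,(u,v),.2)[:2]
H=R(104.2,166); B=R(193,198); F=R(191.2,204); C1=R(200.5,174)
print("hinge",H,"free",B,"len",np.linalg.norm(B-H),"thick",np.linalg.norm(F-B),"cabfront",C1,np.linalg.norm(C1-H))
an=lambda d:np.arctan2(d[1],d[0])
print("open angle",an(C1-H)-an(B-H), "door dir",an(B-H),"cab dir",an(C1-H))
fin=np.array([R(172.5,199),R(180,200.5),R(174.5,219.5),R(165.5,218)]);print(fin,fin.mean(0))
u=(B-H)/np.linalg.norm(B-H); n=np.array([u[1],-u[0]])
print("u",u,"n",n,"pred handle",H+.185*u+.044*n,"meas",fin[:2].mean(0),[( (f-H)@u,(f-H)@n) for f in fin])
```

```text
hinge [0.6838 0.3337] free [0.6143 0.1288] len 0.21637813789912708 thick 0.01424979307365498 cabfront [0.6703 0.1141] 0.22001605303940394
open angle 0.26557056258011014 door dir -1.8977558555415617 cab dir -1.6321852929614515
[[0.611  0.1748]
 [0.6079 0.1577]
 [0.5645 0.1679]
 [0.5675 0.1882]] [0.5877 0.1722]
u [-0.3212 -0.947 ] n [-0.947   0.3212] pred handle [0.5827 0.1726] meas [0.6095 0.1662] [(np.float64(0.1738878828777959), np.float64(0.01793818774330151)), (np.float64(0.19098594346006673), np.float64(0.015361473872624841)), (np.float64(0.1952632067123578), np.float64(0.05976054102346031)), (np.float64(0.1751548049181565), np.float64(0.06347371174440786))]
```

Hinge at (0.684, 0.334), handle at about (0.583, 0.173), and the door is open about 0.27 rad. The sizes agree (door 216–220 mm, fin 17–20 mm thick). The tool's x axis already lies along the door's outward normal, so I'll move to hover over the fin.

```bash
python3 -m jog '[[-0.04,-0.024,-0.02,0,0,0,100],[-0.08,-0.049,-0.02,0,0,0,100],[-0.12,-0.073,-0.02,0,0,0,100],[-0.16,-0.098,-0.02,0,0,0,100],[-0.20,-0.122,-0.02,0,0,0,100],[-0.24,-0.147,-0.02,0,0,0,100],[-0.28,-0.171,-0.02,0,0,0,100],[-0.30,-0.183,-0.02,0,0,0,100]]'
python3 -m jog '[[-0.04,-0.025,0,0,0,0,100],[-0.08,-0.05,0,0,0,0,100],[-0.12,-0.075,0,0,0,0,100],[-0.16,-0.1,0,0,0,0,100],[-0.20,-0.123,0,0,0,0,100],[-0.204,-0.125,0,0,0,0,100],[-0.204,-0.125,0,0,0,0,100]]'
cat >> h.py <<'E'
from scipy.spatial.transform import Rotation as Ro
def rel(handle_xy,z,ydir,o=None):
    "shift in tool axes and turn number about z to put grasp point at handle, tool y along ydir"
    o=o or r.get_obs(); M=Ro.from_quat(o["orientation"]).as_matrix()
    d=np.array([*handle_xy,z+.171])-o["position"]
    yt=M.T@np.array([*ydir,0]); a=np.arctan2(-yt[0],yt[1])
    return M.T@d, a/(np.pi/4)
E
python3 - <<'E'
from h import *
o=r.get_obs();print(o["clock"],o["position"],o["orientation"],o["contact_force"],o["joint_positions"])
print(rel((.5827,.1726),.176,(.3212,.947)))
c=r.read_camera("wrist"); cv2.imwrite("pics/w1.png",c["image"][:,:,::-1])
P=np.linalg.inv(c["T"])
for p in [(.5827,.1726,.2),(.611,.163,.2)]:
    q=c["K"]@(P[:3]@np.array([*p,1]));print(q[:2]/q[2])
E
```

```text
clock: 1.15
position: [0.4288, 0.352, 0.425]
orientation: [0.154, 0.988, -0.0, 0.0]
contact_force: [-0.4, 0.5, 1.1]
gripper_width: 0.0949
gripper_force: 0.0
clock: 1.85
position: [0.5843, 0.1728, 0.4245]
orientation: [0.154, 0.988, 0.0, -0.0]
contact_force: [-0.3, 0.0, 0.2]
gripper_width: 0.0951
gripper_force: 0.0
1.85 [0.5843 0.1728 0.4245] [ 0.154   0.9881  0.0001 -0.0004] [-0.2516  0.0187  0.1671] [ 0.1994  0.024   1.7226  0.0004  1.3958 -1.0623]
(array([ 0.0014, -0.0007,  0.0775]), np.float64(0.022736866312655087))
[255.9678 221.0411]
[255.2453 262.101 ]
```

View pics/w1.png

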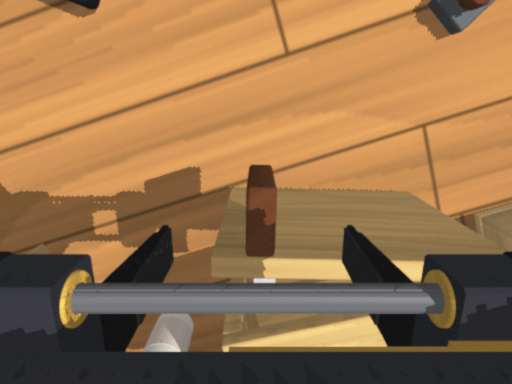

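The wrist view shows the fin's top at (261,221), centred between the fingers and within 3 mm of the prediction, with the door edge square to the jaws. I'll descend and close.

```bash
python3 -m jog '[[0,-0.001,0.04,0,0,0.02,100],[0,-0.001,0.075,0,0,0.02,100],[0,-0.001,0.075,0,0,0.02,100],[0,-0.001,0.075,0,0,0.02,0],[0,-0.001,0.075,0,0,0.02,0],[0,-0.001,0.075,0,0,0.02,0],[0,-0.001,0.075,0,0,0.02,0],[0,-0.001,0.075,0,0,0.02,0]]'
```

```text
clock: 2.7
position: [0.5837, 0.1729, 0.351]
orientation: [0.161, 0.987, 0.0, 0.001]
contact_force: [0.3, -0.3, 0.2]
gripper_width: 0.0604
gripper_force: 0.0
```

```bash
cat >> h.py <<'E'
H=np.array([.6838,.3337])
def state():
    o=r.get_obs(); p=o["position"]; d=p[:2]-H; rad=np.hypot(*d)
    off=np.arctan2(-.044,.185)  # handle leads door dir by this
    dirdoor=np.arctan2(d[1],d[0])-np.arctan2(-.044,.185)
    y=Ro.from_quat(o["orientation"]).as_matrix()[:2,1]
    print("t",o["clock"],"pos",p,"radius",rad,"door dir",dirdoor,"tool dir",np.arctan2(-y[1],-y[0]),"F",o["contact_force"],"M",o["ft_torque"],"w",o["gripper_width"],o["gripper_force"])
    return o
def goto(doordir):
    u=np.array([np.cos(doordir),np.sin(doordir)]); n=np.array([u[1],-u[0]])
    return rel(H+.185*u+.044*n,.178,-u)
E
python3 - <<'E'
from h import *
state()
for a in [-1.80,-1.72,-1.67,-1.64,-1.62]: print(a,goto(a))
E
```

```text
t 2.7 pos [0.5837 0.1729 0.351 ] radius 0.18940675015862893 door dir -1.894219628331853 tool dir -1.893318200845701 F [ 0.3412 -0.3233  0.1995] M [0.0269 0.0029 0.0018] w 0.060418653813953026 0.0
-1.8 (array([-0.0174, -0.0041,  0.002 ]), np.float64(-0.1188181588059547))
-1.72 (array([-0.0326, -0.0056,  0.002 ]), np.float64(-0.22067721372862167))
-1.67 (array([-0.0421, -0.0059,  0.002 ]), np.float64(-0.2843391136632664))
-1.64 (array([-0.0478, -0.0059,  0.002 ]), np.float64(-0.3225362505429044))
-1.62 (array([-0.0516, -0.0058,  0.002 ]), np.float64(-0.3480010072874958))
```

```bash
python3 -m jog '[[0,0,0,0,0,0,0],[0,0,0,0,0,0,0],[0,0,0,0,0,0,0],[0,0,0,0,0,0,0],[0,0,0,0,0,0,0],[0,0,0,0,0,0,0],[0,0,0,0,0,0,0],[0,0,0,0,0,0,0]]'; python3 -c "
from h import *
state()
for a in [-1.80,-1.72,-1.67,-1.64,-1.62]: print(a,goto(a))"
```

```text
clock: 3.5
position: [0.584, 0.1741, 0.3496]
orientation: [0.161, 0.987, 0.002, 0.001]
contact_force: [6.7, 8.8, -3.5]
gripper_width: 0.0204
gripper_force: 30.0
t 3.5 pos [0.584  0.1741 0.3496] radius 0.18819665710986716 door dir -1.8960771995415702 tool dir -1.8936867289015082 F [ 6.7436  8.7986 -3.5325] M [ 0.7212 -0.6997 -0.3035] w 0.020402613073884794 30.01121610403061
-1.8 (array([-0.0175, -0.0053,  0.0006]), np.float64(-0.11929890684707403))
-1.72 (array([-0.0326, -0.0068,  0.0006]), np.float64(-0.22115873644153441))
-1.67 (array([-0.0421, -0.0072,  0.0007]), np.float64(-0.28482102961866906))
-1.64 (array([-0.0478, -0.0071,  0.0007]), np.float64(-0.3230183667667918))
-1.62 (array([-0.0516, -0.007 ,  0.0007]), np.float64(-0.34848324169833383))
```

The fin is gripped (20.4 mm). I'll swing the door in to just short of the catch.

```bash
python3 -m jog '[[-0.009,-0.001,0,0,0,-0.06,0],[-0.0175,-0.002,0,0,0,-0.12,0],[-0.025,-0.003,0,0,0,-0.17,0],[-0.0326,-0.0035,0,0,0,-0.22,0],[-0.0326,-0.0035,0,0,0,-0.22,0],[-0.0326,-0.0035,0,0,0,-0.22,0]]'; python3 -c "
from h import *
state()
for a in [-1.67,-1.64,-1.62,-1.6]: print(a,goto(a))"
```

```text
clock: 4.1
position: [0.6136, 0.1597, 0.3496]
orientation: [0.075, 0.997, 0.001, 0.001]
contact_force: [4.0, 4.6, -2.0]
gripper_width: 0.0199
gripper_force: 30.0
t 4.1 pos [0.6136 0.1597 0.3496] radius 0.18762398303844802 door dir -1.720802933134969 tool dir -1.7217612286661397 F [ 3.962   4.6311 -1.994 ] M [ 0.5047 -0.4529 -0.2783] w 0.019879173389128035 29.99410092830658
-1.67 (array([-0.0089, -0.0045,  0.0006]), np.float64(-0.06590749947032246))
-1.64 (array([-0.0145, -0.0054,  0.0006]), np.float64(-0.104104721624143))
-1.62 (array([-0.0183, -0.0059,  0.0006]), np.float64(-0.12956953319859368))
-1.6 (array([-0.022 , -0.0064,  0.0006]), np.float64(-0.15503434217803921))
```

```bash
python3 -m jog '[[-0.0045,-0.0005,0,0,0,-0.033,0],[-0.009,-0.001,0,0,0,-0.066,0],[-0.009,-0.001,0,0,0,-0.066,0]]'; python3 -c "
from h import *
state()"
python3 -m jog '[[-0.003,-0.0005,0,0,0,-0.02,0],[-0.0055,-0.001,0,0,0,-0.038,0],[-0.0055,-0.001,0,0,0,-0.038,0]]'; python3 -c "
from h import *
state()"
```

```text
clock: 4.4
position: [0.6222, 0.1568, 0.3496]
orientation: [0.049, 0.999, 0.0, -0.0]
contact_force: [1.1, 2.2, -0.8]
gripper_width: 0.0201
gripper_force: 30.0
t 4.4 pos [0.6222 0.1568 0.3496] radius 0.18732759727860057 door dir -1.6722695710591142 tool dir -1.6691188234153753 F [ 1.0691  2.2208 -0.8073] M [ 0.4613 -0.0659 -0.3751] w 0.020082483953070135 29.97800052165985
clock: 4.7
position: [0.6284, 0.1548, 0.3496]
orientation: [0.034, 0.999, -0.0, 0.002]
contact_force: [7.3, 0.1, -4.6]
gripper_width: 0.0199
gripper_force: 30.0
t 4.7 pos [0.6284 0.1548 0.3496] radius 0.1872951974181893 door dir -1.6375620715575268 tool dir -1.6382493412647336 F [ 7.2845  0.0603 -4.6479] M [ 0.298  -0.7186 -0.1855] w 0.019906345038720973 29.982387721538544
```

The force turned inward (+7 N), so the catch is drawing the door in. I'll continue to the stop.

```bash
python3 -m jog '[[-0.003,-0.0003,0,0,0,-0.02,0],[-0.004,-0.0005,0,0,0,-0.026,0],[-0.004,-0.0005,0,0,0,-0.026,0]]'; python3 -m jog '[[-0.002,-0.0003,0,0,0,-0.012,0],[-0.004,-0.0005,0,0,0,-0.026,0],[-0.004,-0.0005,0,0,0,-0.026,0]]'; python3 -c "
from h import *
state()"
```

```text
clock: 5.0
position: [0.6305, 0.1546, 0.3496]
orientation: [0.024, 1.0, -0.0, -0.003]
contact_force: [-7.9, 0.7, 1.5]
gripper_width: 0.0205
gripper_force: 30.1
clock: 5.3
position: [0.6329, 0.1544, 0.3495]
orientation: [0.013, 1.0, -0.0, -0.007]
contact_force: [-18.4, 1.8, 8.4]
gripper_width: 0.0204
gripper_force: 30.0
t 5.3 pos [0.6329 0.1544 0.3495] radius 0.186361162938187 door dir -1.61392577447102 tool dir -1.5971412836411154 F [-18.3601   1.7989   8.3754] M [ 0.364   2.7466 -0.5917] w 0.020425823495983694 30.018570721149445
```

Stop reached at about 18 N. I'll ease off, open the fingers clear of the fin and look, to see that the catch holds on its own.

```bash
python3 -m jog '[[0.004,0,0,0,0,0.03,0],[0.004,0,0,0,0,0.03,50],[0.004,0,0,0,0,0.03,50],[0.004,0,0,0,0,0.03,50],[0.004,0,0,0,0,0.03,50],[0.004,0,0,0,0,0.03,50],[0.004,0,0,0,0,0.03,50]]'; python3 -c "
from h import *
state()
for n in ['side','wrist']:
  c=r.read_camera(n)['image'];cv2.imwrite('pics/shut_'+n+'.png',c[:,:,::-1] if n=='wrist' else cv2.resize(c[50:250,100:330,::-1].copy(),None,fx=3,fy=3))"
```

```text
clock: 6.0
position: [0.6315, 0.1539, 0.3497]
orientation: [0.025, 1.0, -0.0, 0.0]
contact_force: [0.1, 0.5, -1.1]
gripper_width: 0.0477
gripper_force: 0.0
t 6.0 pos [0.6315 0.1539 0.3497] radius 0.1872901788947168 door dir -1.6205162485606637 tool dir -1.621558217894605 F [ 0.1033  0.5491 -1.1092] M [-0.0094 -0.0042  0.024 ] w 0.04767777954938378 0.0
```

View pics/shut_side.png

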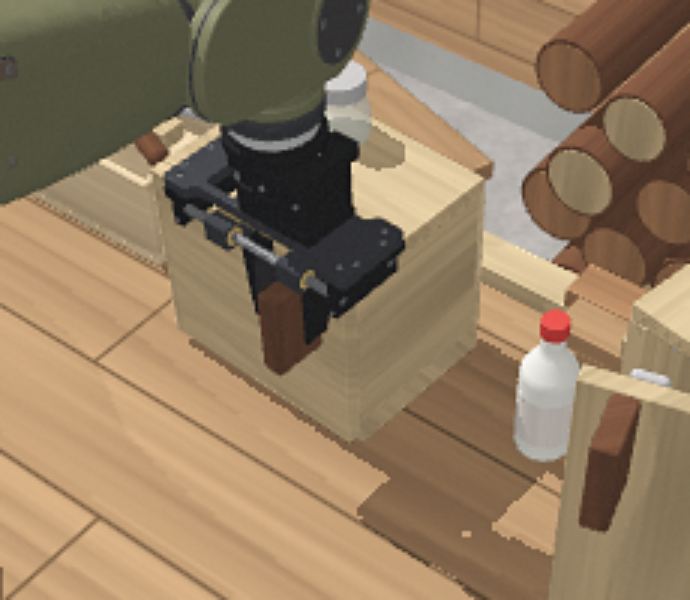

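View pics/shut_wrist.png

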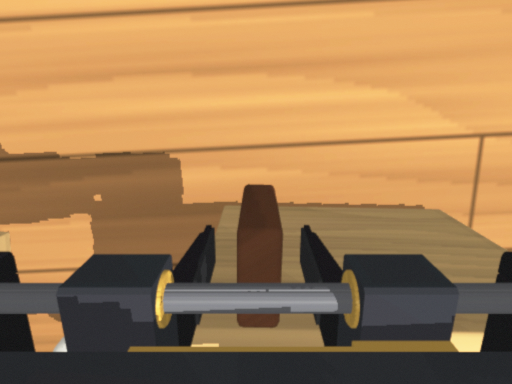

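Both views show the door flush with the cabinet front and the fin (260,255 in the wrist view) free between the open fingers, so the catch holds. I'll regrip and work out the opening arc.

```bash
python3 -m jog '[[0,0,0,0,0,0,0],[0,0,0,0,0,0,0],[0,0,0,0,0,0,0],[0,0,0,0,0,0,0],[0,0,0,0,0,0,0],[0,0,0,0,0,0,0]]'; python3 -c "
from h import *
o=state()
M=Ro.from_quat(o['orientation']).as_matrix()[:2,:2]; p=o['position'][:2]
for a in [.02,.05,.1,.15,.2,.25,.3,.35,.4,.45,.5,.55,.6,.65,.7,.75,.8,.85]:
  Rm=np.array([[np.cos(a),np.sin(a)],[-np.sin(a),np.cos(a)]])
  print(a,M.T@(H+Rm@(p-H)-p),a/(np.pi/4))"
```

```text
clock: 6.7
position: [0.6313, 0.1543, 0.3498]
orientation: [0.026, 1.0, 0.0, 0.0]
contact_force: [-0.3, 2.2, 0.2]
gripper_width: 0.0199
gripper_force: 30.0
t 6.7 pos [0.6313 0.1543 0.3498] radius 0.18694558834934943 door dir -1.6218307733877604 tool dir -1.6222694647468814 F [-0.3003  2.2353  0.151 ] M [ 0.2934 -0.0574 -0.4766] w 0.01988695762217207 29.98535692691803
0.02 [0.0036 0.0009] 0.025464790894703257
0.05 [0.009  0.0024] 0.06366197723675814
0.1 [0.0179 0.0052] 0.12732395447351627
0.15 [0.0267 0.0085] 0.1909859317102744
0.2 [0.0353 0.0122] 0.25464790894703254
0.25 [0.0437 0.0163] 0.3183098861837907
0.3 [0.0518 0.0209] 0.3819718634205488
0.35 [0.0598 0.0258] 0.44563384065730693
0.4 [0.0674 0.0312] 0.5092958178940651
0.45 [0.0748 0.0369] 0.5729577951308232
0.5 [0.0819 0.043 ] 0.6366197723675814
0.55 [0.0887 0.0494] 0.7002817496043395
0.6 [0.0952 0.0561] 0.7639437268410976
0.65 [0.1013 0.0632] 0.8276057040778558
0.7 [0.107  0.0706] 0.8912676813146139
0.75 [0.1124 0.0782] 0.954929658551372
0.8 [0.1174 0.0861] 1.0185916357881302
0.85 [0.122  0.0943] 1.0822536130248883
```

```bash
python3 -m jog '[[0.0036,0.001,0,0,0,0.025,0],[0.009,0.0024,0,0,0,0.064,0],[0.018,0.0052,0,0,0,0.127,0],[0.027,0.0085,0,0,0,0.19,0],[0.035,0.012,0,0,0,0.255,0],[0.0437,0.0163,0,0,0,0.318,0],[0.0437,0.0163,0,0,0,0.318,0],[0.0437,0.0163,0,0,0,0.318,0]]'; python3 -c "
from h import *
o=state()
M=Ro.from_quat(o['orientation']).as_matrix()[:2,:2]; p=o['position'][:2]
for a in np.arange(.1,.65,.1):
  Rm=np.array([[np.cos(a),np.sin(a)],[-np.sin(a),np.cos(a)]])
  print(a,M.T@(H+Rm@(p-H)-p),a/(np.pi/4))"
```

```text
clock: 7.5
position: [0.5889, 0.1724, 0.3498]
orientation: [0.149, 0.989, 0.0, 0.001]
contact_force: [4.4, 2.4, -3.6]
gripper_width: 0.0196
gripper_force: 30.1
t 7.5 pos [0.5889 0.1724 0.3498] radius 0.18709180023126237 door dir -1.8690302061930708 tool dir -1.8707404878427591 F [ 4.3731  2.4032 -3.6472] M [ 0.0322 -1.0909 -0.5924] w 0.019578831018569446 30.075004398822784
0.1 [0.018  0.0052] 0.12732395447351627
0.2 [0.0353 0.0122] 0.25464790894703254
0.30000000000000004 [0.0519 0.0208] 0.3819718634205489
0.4 [0.0675 0.0311] 0.5092958178940651
0.5 [0.082  0.0429] 0.6366197723675814
0.6 [0.0953 0.0561] 0.7639437268410976
```

Through the catch with the grip intact. I'll carry on to about 0.85 rad.

```bash
python3 -m jog '[[0.018,0.0052,0,0,0,0.127,0],[0.0353,0.0122,0,0,0,0.255,0],[0.052,0.021,0,0,0,0.382,0],[0.0675,0.031,0,0,0,0.509,0],[0.082,0.043,0,0,0,0.637,0],[0.0953,0.056,0,0,0,0.764,0],[0.0953,0.056,0,0,0,0.764,0],[0.0953,0.056,0,0,0,0.764,0]]'; python3 -c "
from h import *
state()"; python3 -m jog '[[0,0,0,0,0,0,60],[0,0,0,0,0,0,60],[0,0,0,0,0,0,60],[0,0,0,0,0,0,60],[0,0,0,0,0,0,60],[0,0,0,0,0,0,60],[0,0,0,0,0,0,60],[0,0,0,0,0,0,60]]'
```

```text
clock: 8.3
position: [0.5143, 0.2537, 0.3498]
orientation: [0.434, 0.901, -0.001, 0.0]
contact_force: [-0.8, -1.1, 0.5]
gripper_width: 0.0198
gripper_force: 30.0
t 8.3 pos [0.5143 0.2537 0.3498] radius 0.1873957228868563 door dir -2.4670560177633485 tool dir -2.468548935847433 F [-0.7668 -1.0525  0.5437] M [-0.3497 -0.4711 -0.2574] w 0.0198118897018386 30.005139112472534
clock: 9.1
position: [0.514, 0.2542, 0.3497]
orientation: [0.435, 0.9, -0.0, -0.0]
contact_force: [-0.1, 0.3, -1.0]
gripper_width: 0.0569
gripper_force: 0.0
```

Opened to about 48° and released. I'll lift straight up, move back and check.

```bash
python3 -m jog '[[0,0,-0.03,0,0,0,60],[0,0,-0.07,0,0,0,60],[0,0,-0.11,0,0,0,60],[0.04,0,-0.13,0,0,0,60],[0.08,0,-0.13,0,0,0,60],[0.12,0,-0.13,0,0,0,60],[0.15,0,-0.13,0,0,0,60],[0.15,0,-0.13,0,0,0,60]]'; python3 -c "
from h import *
state()
c=r.read_camera('top');cv2.imwrite('pics/end.png',c['image'][:,:,::-1])"
```

```text
clock: 9.9
position: [0.4189, 0.3738, 0.4799]
orientation: [0.433, 0.901, 0.0, -0.0]
contact_force: [0.7, -1.1, 0.6]
gripper_width: 0.0573
gripper_force: 0.0
t 9.9 pos [0.4189 0.3738 0.4799] radius 0.2679167943255654 door dir 3.224947997832645 tool dir -2.466925025135622 F [ 0.7107 -1.1288  0.6293] M [-0.0633  0.0052  0.0362] w 0.05732810517158014 0.0
```

View pics/end.png

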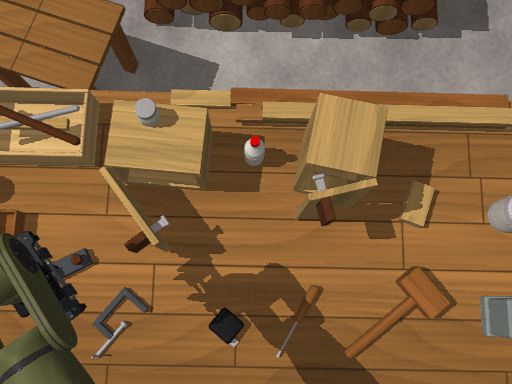

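The low door stands open from (103,168) to (157,244), about 48°. The tall door's fin is unchanged at (326,207), and the robot is clear of everything.

```bash
python3 -c "
from cell import r
print(r.finish_job())"
```

```text
the job is handed in; nothing more can be done
None
```

I pushed the low cabinet's door shut until the catch snapped and held it with the fingers off, then pulled it open through the catch and left it at about 48°; the tall cabinet's door was not touched, and the job is handed in.

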